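# Cover the cutter pot and take off the outer lid

### The job

By the inner lid's round knob, carry the nested pair of lids to the open cutter pot and lower it until the inner lid is fully home in the mouth, keeping hold until it sits. Then take the outer lid by its two ears and lift it off alone, leaving the inner lid seated and undisturbed and the other things on the bench alone. Finish still gripping the outer lid, level and still, about 12 cm straight above where it sat on the pot: do not put it down.

Things in the scene. Friction and masses are not known exactly. Their poses are not given: they have to be found in the camera images.
- pot_mouth (a point): Centre of the open mouth of the cutter pot, in the plane of its rim, 70 mm above the bench; z up. The pot is a plain round steel pot fixed to the bench, 99 mm outside diameter, 70 mm tall, 4 mm wall, bore 91 mm, with short cutters standing inside well below the lid.
- inner_knob (a point): Grip point on the axis of the inner lid's upright round knob (16 mm diameter), z up, 12 mm below the knob's top, 45 mm above the lid's underside. The knob passes through the outer lid's centre hole and stands 36 mm clear above its plate; lifting it carries both lids. On the bench the point is 45 mm up; with the lid fully home it is 33 mm above pot_mouth.
- outer_ears (a point): Grip point midway between the outer lid's two upright ears, on its axis (z up), 24 mm above its plate's top, 10 mm below the ears' tops; y runs from ear to ear. Nested, it is level with inner_knob and within 4 mm of it. Fingers grip the knob by closing along x, the ears by closing along y over their outer faces. Lifted, the outer lid comes straight up off the knob by itself.
- outer_lid: Outer lid, loose steel cap, 0.15 to 0.28 kg, 115 mm diameter; plate 4 mm thick, 24 mm centre hole, skirt reaching 9 mm below the plate. Ears: 6 mm thick (y), 24 mm long (x), 34 mm tall, outer faces 54 mm apart, inner faces 42 mm, knob midway. Rests loosely on the inner lid's flange. Origin on the axis at the plate's underside, 28 mm below outer_ears, same axes.
- inner_lid: Inner lid, loose steel, 0.19 to 0.35 kg: plug 84 mm in diameter and 12 mm deep, lower edge bevelled to 72 mm; above it a flange 100 mm in diameter, 5 mm thick, that rests on the pot's rim; in the middle the knob, rising 40 mm above the flange. Starts standing on its plug on the bench. Origin: centre of the plug's underside, 45 mm below inner_knob.
- bin: Bystander: small open parts bin, 80 x 120 mm, 45 mm tall, loose on the bench beyond the work; origin at the centre of its underside.
- holder: Bystander: tapered steel tool holder standing upright, 48 mm foot diameter, 66 mm tall, loose; origin at the centre of its underside.
- vblock: Bystander: steel V-block 70 x 50 mm, 40 mm tall, loose; origin at the centre of its underside.

How it is judged:
By the outcome, as a careful person would: the job done as asked, in the order asked, and still so for the second after the job is handed in, while the arm keeps its last pose, push and grip.
It also fails if it takes over 64 s, if anything falls off the work surface, if the arm or the gripper's body presses on something with over 40 N, if the wrist force passes 120 N, or if a joint passes its speed limit or range.

### The arm

A 6-joint arm with a two-finger parallel gripper is mounted at the origin on the work surface. World frame = base frame: x ahead of the robot, y to its left, z up, the work surface at z = 0. Lengths are in mm, angles in rad, forces in N, time in s.
With the tool pointing down it reaches from about 300 to 775 mm from the base axis. Payload 14.6 kg.
Tool frame: the origin (TCP) lies at the very end of the fingers, on their centre line; the grasp point (between the pads) lies 19 mm behind it; z points along the fingers, y is the direction in which the jaws open and shut (so a half turn about z gives the same grasp; the last joint's range is limited). The gripper opens to 94 mm and grips with 3 to 60 N. Pads are 16 mm wide; open, the fingers measure 119 mm over their backs; the gripper's body (75 mm by 177 mm) begins 78 mm behind the grasp point.
Start: joints at [1.21, 0.3, 1.521, -0, 1.321, -0.067], TCP at [159.273, 526.423, 205.446] pointing down, gripper open.
Joint ranges: [-3.03, 3.03], [-0.79, 2.21], [0.23, 2.52], [-1.04, 4.18], [0, 3.07], [-2.55, 2.55]. Speed limits (rad/s): [2.22, 2.22, 2.57, 3.14, 3.14, 3.14].

### API

Orientations are given as [roll, pitch, yaw] about the fixed x, y, z axes, in that order (R = Rz(yaw) Ry(pitch) Rx(roll)).
In Python, from cell import manip gives the robot as it stands.
- The arm moves only by the shell command python3 -m pendant 'ROWS' [FORCE]. ROWS is JSON, a list of rows, each an object with "claw": the finger opening in m, from 0 to 0.094; "delta_pos": the shift along the tool's x, y, z in m, a list of three; "rotation": the turn, a rotation vector about the tool's x, y, z in rad, a list of three. A call has 1 to 10 rows; each row is the pose to reach, as a shift and turn from the pose measured when the call began, along the tool's axes at that moment; what a row does not reach only later rows make up. A row lasts 1/8 s, in which the tool goes at most 62.5 mm and 10.7 degrees, less where a joint would pass 70% of its speed; a pose out of reach is approached as far as the arm can. A call with a gripper value outside its range is refused whole. The fingers move at their own pace and stop on an object; FORCE is the grip in N (left out, the last holds). Time passes only in rows, so rows that repeat a pose let the fingers close. It gives the time, the measured TCP pose, the force and the opening at its end, in the units of the state.
- manip.read_state(): the state, without advancing time (a new reading comes with each control period).
- manip.camera(name): name is "scene" or "side" or "wrist"; returns the picture (480x640x3 uint8, red, green, blue); there is no depth.
- manip.camera_model(name): a dict with "fx", "fy", "cx", "cy" (pixels), "cam_to_world" (4x4, takes a point from camera to world coordinates); the wrist camera has in their place "T_tool_cam" (4x4, takes a point from camera to tool coordinates, whose origin is the TCP and whose axes are the flange's). Camera axes: x right, y up, looking along -z (the intrinsics and any distortion apply to the point x, -y, -z); pixel columns grow to the right and rows downward; lengths in mm; the calibration is good to about 2 mm. The wrist camera is an equidistant fisheye: a pixel r from the principal point sees the ray r / f radians off the axis. A picture is of the moment at which its call begins: read the wrist's pose just before it. camera_model takes no time and is no camera call.
- manip.sign_off(): hands the job in, once; it reports no verdict.
The state is a dict: "clock": time; "joints": joint angles; "qd": joint speeds; "effort": joint torques, N m; "eef_pos": TCP position; "eef_rot": TCP orientation; "wrist_force": force on the tool from outside, world axes, zero at the start; "moment": the same for the moment, N m; "finger_gap": finger opening in mm.
Only numpy, scipy, OpenCV 4.12 (cv2) and the standard library are available. Lean on these libraries where they do the work, as an engineer would, in place of code of your own. Each camera call takes 0.05 s, during which the arm holds its last target.

## Working session

There is one attempt and no reset: what is moved stays moved. The work goes in short steps, Python scripts to look and compute and a shell command to move; the robot and the scene stay as the last step left them, time stands still between calls to the robot, and variables do not carry over. Pictures are saved under pics/ and viewed, and the job is handed in when it is done.

```bash
ls; mkdir -p pics; python3 - <<'E'
from cell import manip
import cv2,json
s=manip.read_state();print(s)
for n in("scene","side","wrist"):
    im=manip.camera(n);cv2.imwrite(f"pics/{n}0.png",im[:,:,::-1]);print(n,manip.camera_model(n))
E
```

```text
pics
{'clock': 0.0, 'joints': array([ 1.21036571e+00,  3.00478354e-01,  1.52160568e+00, -4.15048508e-07,
        1.32075333e+00, -6.66070491e-02]), 'qd': array([ 0.00148594, -0.00131989,  0.00198024, -0.00098885, -0.000865  ,
        0.00012952]), 'effort': array([-7.48571620e-04, -5.31818676e+01, -3.52739418e+01,  7.08112679e-02,
        2.44912470e-02, -1.01363171e-04]), 'eef_pos': array([159.19253135, 526.15679486, 204.87196567]), 'eef_rot': array([-3.14035068e+00, -8.24438569e-05,  2.84776914e+00]), 'wrist_force': array([-0.82479625,  0.64403094, -0.10832616]), 'moment': array([-0.02601353,  0.03080619,  0.02460922]), 'finger_gap': 94.06123331374692}
scene {'fx': 514.5912335875786, 'fy': 514.5912335875786, 'cx': 319.39406986128915, 'cy': 240.58818733720668, 'cam_to_world': array([[ 6.48797818e-01, -4.39743675e-01,  6.21036949e-01,
         1.29012978e+03],
       [ 7.60649620e-01,  3.51435038e-01, -5.45807265e-01,
        -5.75244875e+02],
       [ 2.17611490e-02,  8.26510081e-01,  5.62501145e-01,
         6.87681003e+02],
       [ 0.00000000e+00,  0.00000000e+00,  0.00000000e+00
[... 261 characters left out ...]
, -7.10803232e-01,  5.64249357e-01,
         7.37299282e+02],
       [ 1.55024681e-02,  6.16029246e-01,  7.87570721e-01,
         1.07781176e+03],
       [ 0.00000000e+00,  0.00000000e+00,  0.00000000e+00,
         1.00000000e+00]])}
wrist {'fx': 371.64829954431775, 'fy': 371.64829954431775, 'cx': 327.57859974672004, 'cy': 244.67874807568563, 'T_tool_cam': array([[ 5.20525427e-04,  9.58580286e-01,  2.84821987e-01,
         8.26069424e+01],
       [ 9.99999463e-01, -2.43578491e-04, -1.00777195e-03,
        -9.81733929e-01],
       [-8.96653810e-04,  2.84822358e-01, -9.58579898e-01,
        -1.78606403e+02],
       [ 0.00000000e+00,  0.00000000e+00,  0.00000000e+00,
         1.00000000e+00]])}
```

View pics/scene0.png

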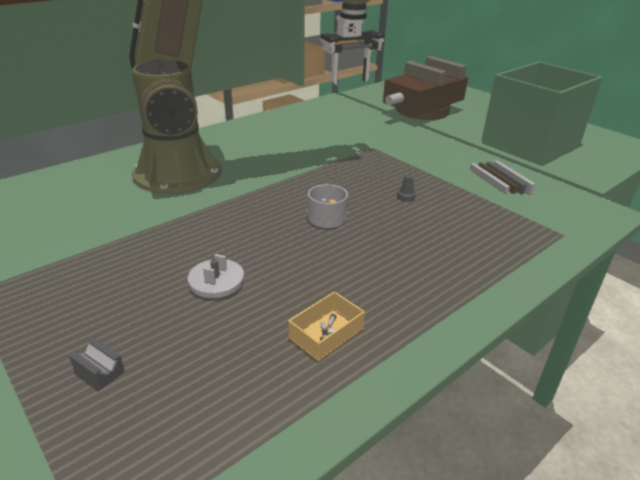

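View pics/side0.png

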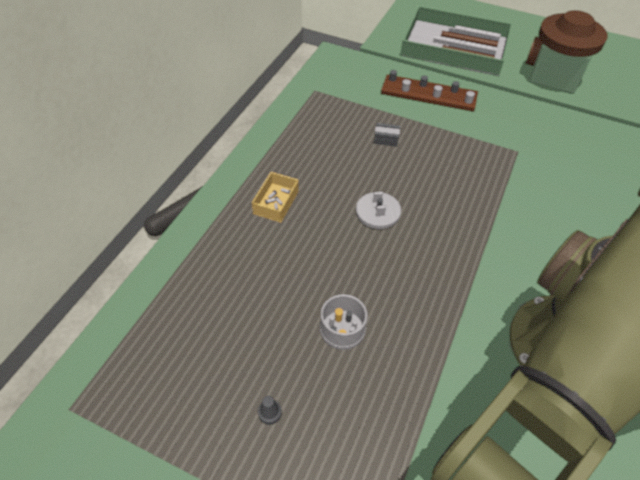

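View pics/wrist0.png

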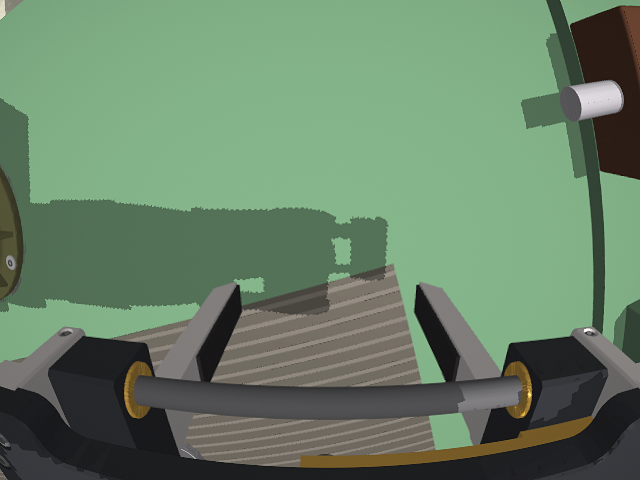

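The scene view shows the lid pair at about (216,277), the pot mouth at (328,196), the bin at (327,325), the holder at (407,188) and the V-block at (97,365). In the side view the lids are at (378,210) and the pot mouth at (344,312). I'll zoom in to measure them.

```bash
cat > h.py <<'E'
import numpy as np,cv2
from cell import manip
from scipy.spatial.transform import Rotation as R
def ray(n,px,T=None):
    m=manip.camera_model(n);u=(px[0]-m['cx'])/m['fx'];v=(px[1]-m['cy'])/m['fy']
    if n=='wrist':
        r=np.hypot(u,v);k=np.sin(r)/max(r,1e-9);d=np.array([u*k,-v*k,-np.cos(r)]);M=T@m['T_tool_cam']
    else: d=np.array([u,-v,-1.]);M=m['cam_to_world']
    d=M[:3,:3]@d;return M[:3,3],d/np.linalg.norm(d)
def plane(n,px,z,T=None):
    o,d=ray(n,px,T);return o+d*(z-o[2])/d[2]
def tri(*rs):
    A=0;b=0
    for o,d in rs:
        P=np.eye(3)-np.outer(d,d);A=A+P;b=b+P@o
    x=np.linalg.solve(A,b);return x,[round(float(np.linalg.norm((np.eye(3)-np.outer(d,d))@(x-o))),2) for o,d in rs]
def toolT(s=None):
    s=s or manip.read_state();T=np.eye(4);T[:3,:3]=R.from_euler('xyz',s['eef_rot']).as_matrix();T[:3,3]=s['eef_pos'];return T
def zoom(src,x0,y0,x1,y1,k,out):
    im=cv2.imread(src)[y0:y1,x0:x1];cv2.imwrite(out,cv2.resize(im,None,fx=k,fy=k,interpolation=cv2.INTER_CUBIC))
E
python3 - <<'E'
from h import *
a=cv2.imread('pics/scene0.png')[240:310,170:270];b=cv2.imread('pics/scene0.png')[175:245,280:380]
c=cv2.imread('pics/side0.png')[180:250,330:430];d=cv2.imread('pics/side0.png')[285:355,295:395]
f=lambda i:cv2.resize(i,(400,280),interpolation=cv2.INTER_CUBIC)
cv2.imwrite('pics/z0.png',np.vstack([np.hstack([f(a),f(b)]),np.hstack([f(c),f(d)])]))
P=plane('scene',(216,272),45);print(P,plane('side',(379,205),45))
print(tri(ray('scene',(216,277)),ray('side',(378,210))))
print(plane('scene',(328,196),70),plane('side',(344,312),70))
E
```

```text
[ 535.81665717 -188.46373118   45.        ] [ 510.84516752 -168.53990123   45.        ]
(array([ 514.05467963, -178.5332065 ,   13.79303733]), [0.09, 0.09])
[473.78296195 166.41677674  70.        ] [462.53883647 172.41821152  70.        ]
```

View pics/z0.png

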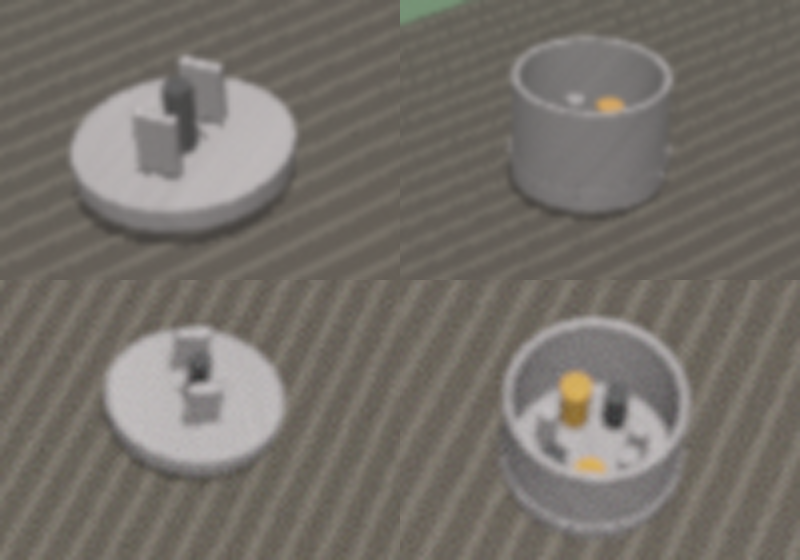

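```bash
python3 - <<'E'
from h import *
S=lambda x,y:(170+x/4,240+y/4); D=lambda x,y:(330+x/4,180+(y-280)/4)
f=tri(ray('scene',S(157,113)),ray('side',D(193,332)));b=tri(ray('scene',S(203,63)),ray('side',D(203,385)))
f2=tri(ray('scene',S(157,113)),ray('side',D(203,385)));b2=tri(ray('scene',S(203,63)),ray('side',D(193,332)))
print(f,b,f2,b2)
k=tri(ray('scene',S(178,78)),ray('side',D(201,357)));print('knobtop',k)
p=tri(ray('scene',(328,193.75)),ray('side',(343.9,314.5)));print('pot',p)
T=toolT();print(T)
E
```

```text
(array([ 525.93686671, -198.07112123,   53.64159896]), [0.78, 0.78]) (array([ 503.75977502, -157.78007044,   53.96732986]), [0.87, 0.87]) (array([ 505.66704299, -182.8326301 ,   31.61744436]), [4.66, 4.66]) (array([ 523.65526665, -173.40454105,   74.89088377]), [6.02, 6.02])
knobtop (array([ 512.27268374, -176.82352992,   57.65428108]), [0.31, 0.31])
pot (array([461.147689  , 176.99571076,  67.27383588]), [0.48, 0.48])
[[-9.57145198e-01  2.89608333e-01 -2.87424282e-04  1.59220045e+02]
 [ 2.89608470e-01  9.57144904e-01 -7.53418270e-04  5.26273335e+02]
 [ 5.69104774e-05 -8.04371186e-04 -9.99999675e-01  2.05051698e+02]
 [ 0.00000000e+00  0.00000000e+00  0.00000000e+00  1.00000000e+00]]
```

```bash
python3 -m pendant '[{"claw":0.094,"delta_pos":[-0.039,-0.0247,0],"rotation":[0,0,0.0775]},{"claw":0.094,"delta_pos":[-0.078,-0.0493,0],"rotation":[0,0,0.155]},{"claw":0.094,"delta_pos":[-0.117,-0.074,0],"rotation":[0,0,0.2325]},{"claw":0.094,"delta_pos":[-0.156,-0.0986,0],"rotation":[0,0,0.31]},{"claw":0.094,"delta_pos":[-0.195,-0.1233,0],"rotation":[0,0,0.3875]},{"claw":0.094,"delta_pos":[-0.234,-0.148,0],"rotation":[0,0,0.465]},{"claw":0.094,"delta_pos":[-0.273,-0.1726,0],"rotation":[0,0,0.5425]},{"claw":0.094,"delta_pos":[-0.312,-0.1973,0],"rotation":[0,0,0.62]},{"claw":0.094,"delta_pos":[-0.351,-0.222,0],"rotation":[0,0,0.6975]},{"claw":0.094,"delta_pos":[-0.39,-0.2466,0],"rotation":[0,0,0.775]}]'
python3 -m pendant '[{"claw":0.094,"delta_pos":[0,0,0],"rotation":[0,0,0]}]'
python3 - <<'E'
from h import *
T=toolT();im=manip.camera('wrist');cv2.imwrite('pics/w1.png',im[:,:,::-1]);np.save('T1.npy',T);print(T)
E
```

```text
clock: 1.4
eef_pos: [461.9, 176.0, 205.2]
eef_rot: [-3.141, 0.0, 2.07]
wrist_force: [-0.2, 0.3, 1.0]
finger_gap: 93.8
clock: 1.52
eef_pos: [463.0, 174.1, 204.8]
eef_rot: [-3.14, 0.001, 2.066]
wrist_force: [-0.9, 1.1, -0.0]
finger_gap: 93.8
[[-4.75275915e-01  8.79836268e-01 -9.72554672e-04  4.62975450e+02]
 [ 8.79836641e-01  4.75274861e-01 -1.13628093e-03  1.74057089e+02]
 [-5.37510385e-04 -1.39573619e-03 -9.99998882e-01  2.04767476e+02]
 [ 0.00000000e+00  0.00000000e+00  0.00000000e+00  1.00000000e+00]]
```

View pics/w1.png

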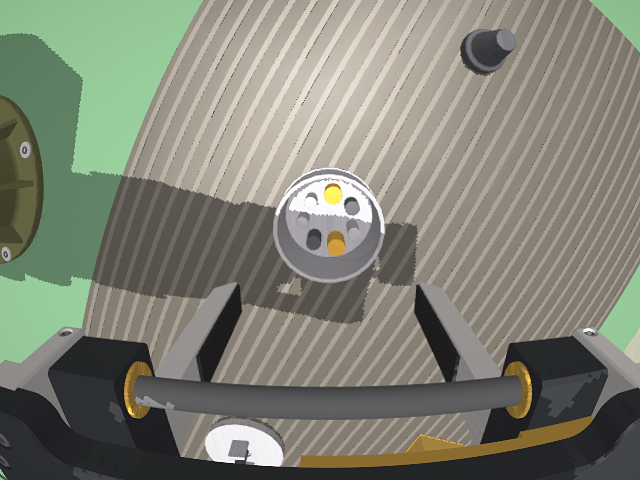

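```bash
python3 - <<'E'
from h import *
zoom('pics/w1.png',264,160,394,290,4.6,'pics/w1z.png')
E
```

```text
(no output)
```

View pics/w1z.png

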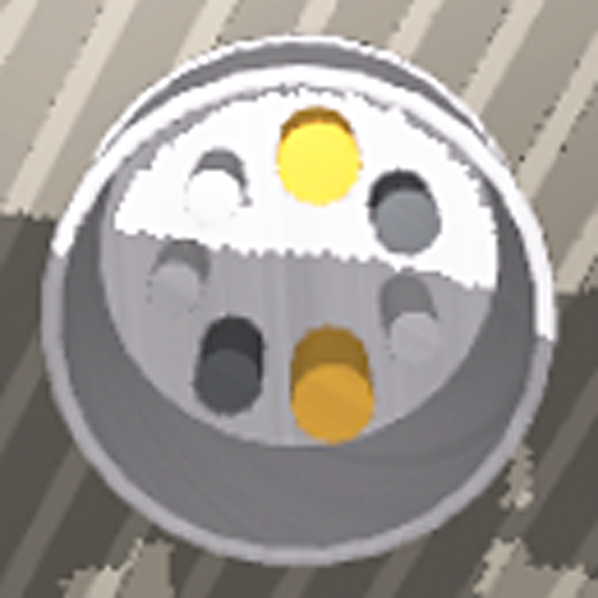

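```bash
cat >> h.py <<'E'
def circ(P):
    P=np.array(P)[:,:2];A=np.c_[2*P,np.ones(len(P))];s=np.linalg.lstsq(A,(P**2).sum(1),rcond=None)[0]
    r=np.sqrt(s[2]+s[0]**2+s[1]**2);return s[:2],r,np.linalg.norm(P-s[:2],axis=1)-r
E
python3 - <<'E'
from h import *
T=np.load('T1.npy')
pts=[(42,310),(556,320),(300,566),(300,66),(56,245),(75,430),(535,420)]
px=[(264+x/4.6-.4,160+y/4.6-.4) for x,y in pts]
for z in (66,70,74):
    c,r,e=circ([plane('wrist',p,z,T) for p in px]);print(z,c,r,e.round(2))
c,r,e=circ([plane('wrist',p,70,T) for p in px])
# scene/side rim centre at z=70
print(plane('scene',(328,193.75),70),plane('side',(343.9,314.5),70))
# wrist centre ray triangulated
m=None
E
python3 - <<'E'
# rim ellipse points in scene & side
from h import *
b=cv2.imread('pics/scene0.png')[180:215,300:355];d=cv2.imread('pics/side0.png')[288:348,312:376]
f=lambda i,k:cv2.resize(i,None,fx=k,fy=k,interpolation=cv2.INTER_CUBIC)
cv2.imwrite('pics/z1.png',f(b,12));cv2.imwrite('pics/z2.png',f(d,9))
E
```

```text
66 [463.41086433 175.67445621] 49.5170771470903 [ 0.42 -0.33  0.23  0.16 -0.22 -0.44  0.16]
70 [462.91230212 176.56489155] 48.89290578698702 [ 0.42 -0.32  0.23  0.16 -0.22 -0.44  0.16]
74 [462.41373992 177.45532689] 48.26873442688922 [ 0.41 -0.32  0.23  0.16 -0.22 -0.43  0.16]
[465.28488999 173.87071041  70.        ] [460.30273708 178.14272495  70.        ]
```

View pics/z1.png

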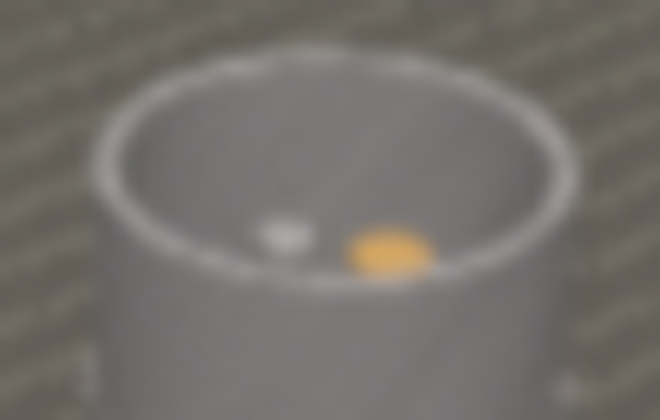

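View pics/z2.png

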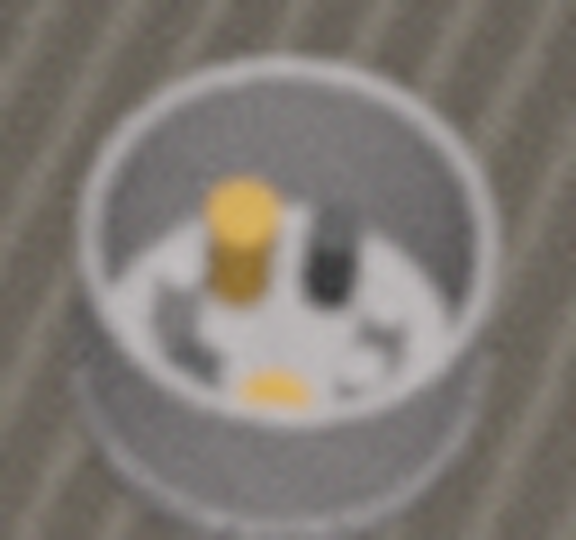

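```bash
python3 -m pendant '[{"claw":0.094,"delta_pos":[-0.04,-0.0154,0],"rotation":[0,0,0]},{"claw":0.094,"delta_pos":[-0.083,-0.031,0],"rotation":[0,0,0]},{"claw":0.094,"delta_pos":[-0.083,-0.031,0],"rotation":[0,0,0]}]'
python3 - <<'E'
from h import *
T=toolT();im=manip.camera('wrist');cv2.imwrite('pics/w2.png',im[:,:,::-1]);np.save('T2.npy',T);print(T[:3,3])
zoom('pics/w2.png',260,60,390,190,4.6,'pics/w2z.png')
E
python3 -m pendant '[{"claw":0.094,"delta_pos":[-0.042,-0.0154,0],"rotation":[0,0,0]},{"claw":0.094,"delta_pos":[-0.083,-0.031,0],"rotation":[0,0,0]},{"claw":0.094,"delta_pos":[-0.125,-0.0463,0],"rotation":[0,0,0]},{"claw":0.094,"delta_pos":[-0.166,-0.062,0],"rotation":[0,0,0]},{"claw":0.094,"delta_pos":[-0.208,-0.077,0],"rotation":[0,0,0]},{"claw":0.094,"delta_pos":[-0.25,-0.0925,0],"rotation":[0,0,0]},{"claw":0.094,"delta_pos":[-0.25,-0.0925,0],"rotation":[0,0,0]},{"claw":0.094,"delta_pos":[-0.25,-0.0925,0],"rotation":[0,0,0]}]'
python3 - <<'E'
from h import *
T=toolT();im=manip.camera('wrist');cv2.imwrite('pics/w3.png',im[:,:,::-1]);np.save('T3.npy',T);print(T)
E
```

```text
clock: 1.95
eef_pos: [474.3, 86.2, 204.8]
eef_rot: [-3.14, 0.0, 2.067]
wrist_force: [-0.3, 0.4, 0.5]
finger_gap: 93.8
[474.33569394  86.2162882  204.83980863]
clock: 3.0
eef_pos: [512.3, -174.9, 204.9]
eef_rot: [-3.14, -0.0, 2.069]
wrist_force: [-0.1, 0.9, 0.4]
finger_gap: 94.0
[[-4.77947122e-01  8.78387108e-01 -1.62419274e-03  5.12306487e+02]
 [ 8.78388474e-01  4.77947256e-01 -3.29401270e-04 -1.74910243e+02]
 [ 4.86936635e-04 -1.58410857e-03 -9.99998627e-01  2.04856367e+02]
 [ 0.00000000e+00  0.00000000e+00  0.00000000e+00  1.00000000e+00]]
```

View pics/w2z.png

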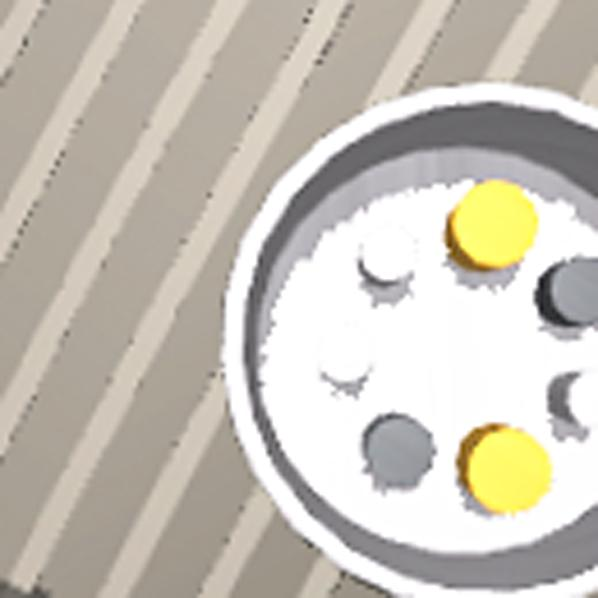

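View pics/w3.png

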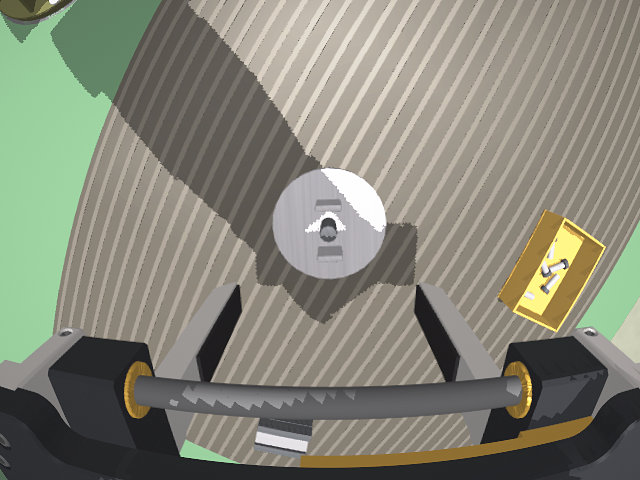

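```bash
python3 - <<'E'
from h import *
zoom('pics/w3.png',266,162,396,287,4.6,'pics/w3z.png')
zoom('pics/w2.png',300,70,430,200,4.6,'pics/w2z.png')
E
```

```text
(no output)
```

View pics/w3z.png

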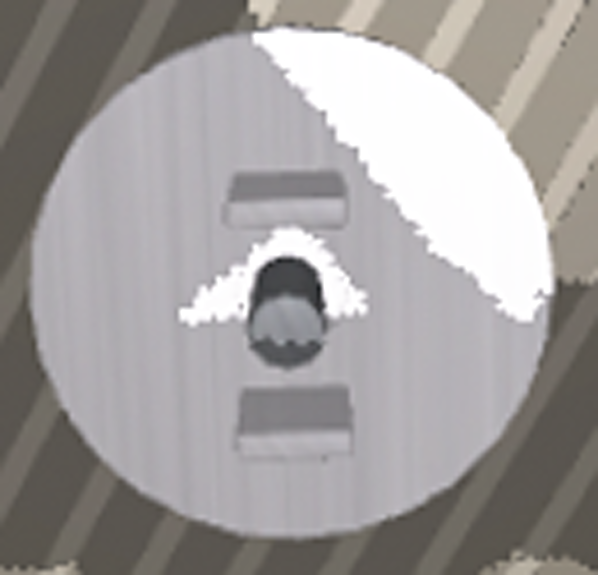

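View pics/w2z.png

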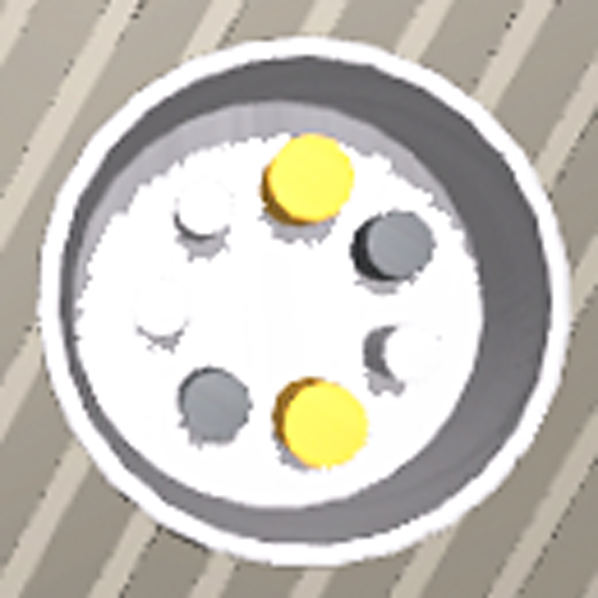

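```bash
python3 - <<'E'
from h import *
T1,T2,T3=[np.load(f'T{i}.npy') for i in (1,2,3)]
q=lambda p,x0,y0:(x0+p[0]/4.6-.4,y0+p[1]/4.6-.4)
p2=[q(p,300,70) for p in [(38,300),(570,320),(300,36),(310,567)]]
p1=[q(p,264,160) for p in [(42,310),(556,320),(300,566),(300,66),(56,245),(75,430),(535,420)]]
for z in (62,66,70,74):
    a=circ([plane('wrist',p,z,T1) for p in p1]);b=circ([plane('wrist',p,z,T2) for p in p2]);print(z,a[0],b[0],a[1],b[1])
# two view rim points: left/right/top/bottom tangent
for z in (70,): print('scene/side',plane('scene',(327.5,193.4),z),plane('side',(343.55,314.2),z), tri(ray('scene',(327.5,193.4)),ray('side',(343.55,314.2))))
k=q((288,331),266,162);e1=q((285,213),266,162);e2=q((294.5,444),266,162)
S=lambda x,y:(170+x/4,240+y/4); D=lambda x,y:(330+x/4,180+(y-280)/4)
print('knob top',tri(ray('wrist',k,T3),ray('scene',S(178,78)),ray('side',D(201,357))),plane('wrist',k,57,T3))
E1=plane('wrist',e1,55,T3);E2=plane('wrist',e2,55,T3);d=E1-E2;print(E1,E2,(E1+E2)/2,np.linalg.norm(d),np.degrees(np.arctan2(d[1],d[0])),'tool x',np.degrees(np.arctan2(T3[1,0],T3[0,0])))
r=[q(p,266,162) for p in [(30,280),(552,290),(290,26),(290,538)]]
for z in (21,25):print('plate',circ([plane('wrist',p,z,T3) for p in r])[:2])
t=plane('wrist',k,57,T3)-T3[:3,3];print('tool delta knob',T3[:3,:3].T@t,'ears',T3[:3,:3].T@((E1+E2)/2-T3[:3,3]))
E
```

```text
62 [463.9083496 174.7828435] [463.2634377  176.40732038] 50.141363683861286 50.36946644072799
66 [463.40978382 175.67328418] [462.91444716 176.18361221] 49.51719200531 49.742630937538664
70 [462.91121805 176.56372487] [462.56545663 175.95990404] 48.893020326765075 49.115795434344335
74 [462.41265228 177.45416556] [462.2164661  175.73619587] 48.26884864821491 48.48895993115167
scene/side [463.18693128 174.0689242   70.        ] [461.26916261 177.78890222  70.        ] (array([461.27136027, 176.42909782,  68.20238206]), [0.48, 0.48])
knob top (array([ 513.28815367, -177.40955605,   58.02649387]), [1.29, 0.39, 1.27]) [ 514.59211415 -178.26063519   57.        ]
[ 502.91230303 -158.06170691   55.        ] [ 527.33550524 -198.86950355   55.        ] [ 515.12390414 -178.46560523   55.        ] 47.55806002625447 120.90024783549822 tool x 118.55141461792162
plate (array([ 515.46723412, -178.34050556]), np.float64(57.5126021626066))
plate (array([ 514.99958273, -177.5082529 ]), np.float64(56.87798660537544))
tool delta knob [ -4.10735134   0.64057476 147.85355558] ears [ -4.54253602   1.01289558 149.85275662]
```

```bash
python3 -m pendant '[{"claw":0.094,"delta_pos":[-0.0043,0.0008,0.03],"rotation":[0,0,-0.041]},{"claw":0.094,"delta_pos":[-0.0043,0.0008,0.07],"rotation":[0,0,-0.041]},{"claw":0.094,"delta_pos":[-0.0043,0.0008,0.1],"rotation":[0,0,-0.041]},{"claw":0.094,"delta_pos":[-0.0043,0.0008,0.11],"rotation":[0,0,-0.041]},{"claw":0.094,"delta_pos":[-0.0043,0.0008,0.11],"rotation":[0,0,-0.041]}]'
python3 - <<'E'
from h import *
T=toolT();im=manip.camera('wrist');cv2.imwrite('pics/w4.png',im[:,:,::-1]);np.save('T4.npy',T);print(T)
zoom('pics/w4.png',240,170,420,300,4.4,'pics/w4z.png')
E
```

```text
clock: 3.68
eef_pos: [515.2, -177.6, 95.4]
eef_rot: [-3.14, -0.0, 2.112]
wrist_force: [-0.1, -0.8, -0.1]
finger_gap: 94.1
[[-5.14745922e-01  8.57341780e-01 -1.30721922e-03  5.15189669e+02]
 [ 8.57342734e-01  5.14745775e-01 -4.72589615e-04 -1.77582361e+02]
 [ 2.67714746e-04 -1.36399847e-03 -9.99999034e-01  9.54258885e+01]
 [ 0.00000000e+00  0.00000000e+00  0.00000000e+00  1.00000000e+00]]
```

View pics/w4z.png

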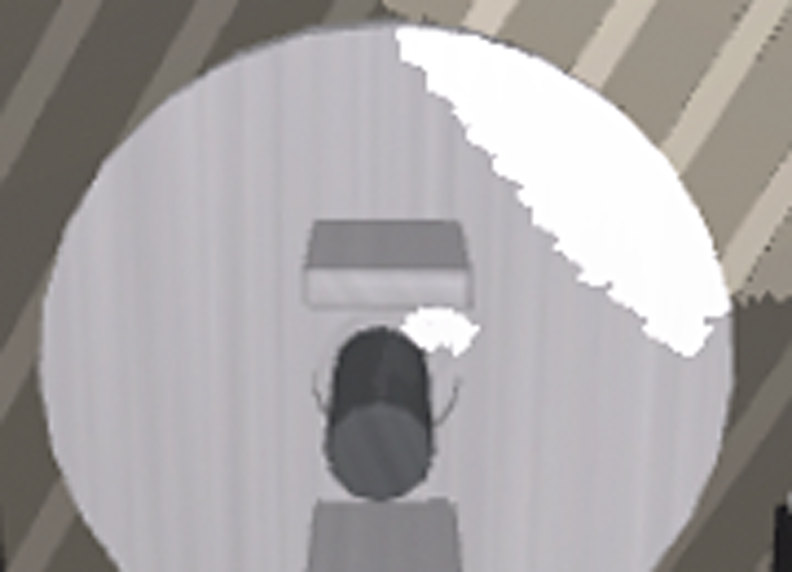

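```bash
python3 - <<'E'
from h import *
T3,T4=np.load('T3.npy'),np.load('T4.npy')
q=lambda p,x0,y0,k:(x0+p[0]/k-.4,y0+p[1]/k-.4)
k4=q((380,450),240,170,4.4);e4=q((387,287),240,170,4.4);k3=q((288,331),266,162,4.6);e3=q((285,213),266,162,4.6)
print(tri(ray('wrist',k3,T3),ray('wrist',k4,T4)),tri(ray('wrist',e3,T3),ray('wrist',e4,T4)))
for p,z in((k4,57),(e4,55)):
    x=plane('wrist',p,z,T4);print(x,T4[:3,:3].T@(x-T4[:3,3]))
E
```

```text
(array([ 514.88400116, -179.11893617,   53.65075262]), [0.12, 0.12]) (array([ 503.45645083, -158.75387304,   50.29346449]), [0.19, 0.19])
[ 514.15010049 -178.0919293    57.        ] [ 0.08795206 -1.10115031 38.42745116]
[ 502.96321448 -157.55585984   55.        ] [23.45227054 -0.1185521  40.43236781]
```

```bash
python3 -m pendant '[{"claw":0.094,"delta_pos":[0,-0.001,0.03],"rotation":[0,0,0]},{"claw":0.094,"delta_pos":[0,-0.001,0.055],"rotation":[0,0,0]},{"claw":0.094,"delta_pos":[0,-0.001,0.068],"rotation":[0,0,0]},{"claw":0.094,"delta_pos":[0,-0.001,0.068],"rotation":[0,0,0]},{"claw":0.094,"delta_pos":[0,-0.001,0.068],"rotation":[0,0,0]}]'
python3 - <<'E'
from h import *
T=toolT();print(T)
im=manip.camera('side');cv2.imwrite('pics/s5.png',im[:,:,::-1]);zoom('pics/s5.png',310,140,450,260,5,'pics/s5z.png')
E
```

```text
clock: 4.35
eef_pos: [515.3, -178.7, 29.3]
eef_rot: [3.141, 0.002, 2.111]
wrist_force: [-0.7, -0.4, 0.1]
finger_gap: 94.1
[[-5.14621011e-01  8.57416662e-01  1.37194677e-03  5.15251066e+02]
 [ 8.57415134e-01  5.14622736e-01 -1.65162055e-03 -1.78720950e+02]
 [-2.12216198e-03  3.26369280e-04 -9.99997695e-01  2.92971232e+01]
 [ 0.00000000e+00  0.00000000e+00  0.00000000e+00  1.00000000e+00]]
```

View pics/s5z.png

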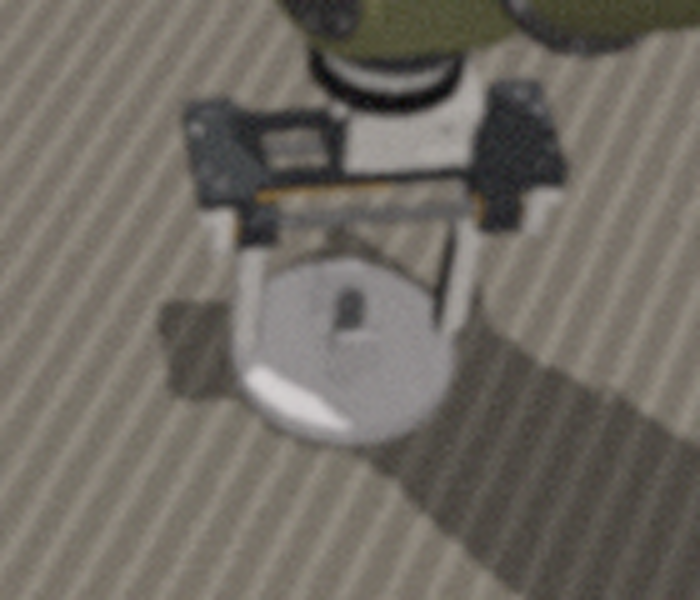

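```bash
python3 -m pendant '[{"claw":0.07,"delta_pos":[0,0,0.0025],"rotation":[0,0,0]},{"claw":0.04,"delta_pos":[0,0,0.0025],"rotation":[0,0,0]},{"claw":0.025,"delta_pos":[0,0,0.0025],"rotation":[0,0,0]},{"claw":0.01,"delta_pos":[0,0,0.0025],"rotation":[0,0,0]},{"claw":0.0,"delta_pos":[0,0,0.0025],"rotation":[0,0,0]},{"claw":0.0,"delta_pos":[0,0,0.0025],"rotation":[0,0,0]},{"claw":0.0,"delta_pos":[0,0,0.0025],"rotation":[0,0,0]},{"claw":0.0,"delta_pos":[0,0,0.0025],"rotation":[0,0,0]}]' 45
```

```text
clock: 5.4
eef_pos: [515.2, -178.7, 26.8]
eef_rot: [3.141, 0.002, 2.111]
wrist_force: [0.9, 0.0, 0.3]
finger_gap: 17.1
```

```bash
python3 -m pendant '[{"claw":0.0,"delta_pos":[0,0,0],"rotation":[0,0,0]},{"claw":0.0,"delta_pos":[0,0,0],"rotation":[0,0,0]},{"claw":0.0,"delta_pos":[0,0,-0.005],"rotation":[0,0,0]},{"claw":0.0,"delta_pos":[0,0,-0.015],"rotation":[0,0,0]},{"claw":0.0,"delta_pos":[0,0,-0.035],"rotation":[0,0,0]},{"claw":0.0,"delta_pos":[0,0,-0.06],"rotation":[0,0,0]},{"claw":0.0,"delta_pos":[0,0,-0.085],"rotation":[0,0,0]},{"claw":0.0,"delta_pos":[0,0,-0.105],"rotation":[0,0,0]},{"claw":0.0,"delta_pos":[0,0,-0.115],"rotation":[0,0,0]},{"claw":0.0,"delta_pos":[0,0,-0.115],"rotation":[0,0,0]}]'
python3 - <<'E'
from h import *
T=toolT();np.save('T6.npy',T);print(T)
for n in('side','wrist'):
    im=manip.camera(n);cv2.imwrite(f'pics/{n}6.png',im[:,:,::-1])
E
```

```text
clock: 6.65
eef_pos: [515.2, -178.5, 142.2]
eef_rot: [3.141, 0.003, 2.111]
wrist_force: [-0.4, 0.8, -5.0]
finger_gap: 15.3
[[-5.14577502e-01  8.57441198e-01  2.14147805e-03  5.15150160e+02]
 [ 8.57439345e-01  5.14581297e-01 -1.96456260e-03 -1.78546703e+02]
 [-2.78646146e-03  8.25267822e-04 -9.99995777e-01  1.42163419e+02]
 [ 0.00000000e+00  0.00000000e+00  0.00000000e+00  1.00000000e+00]]
```

View pics/side6.png

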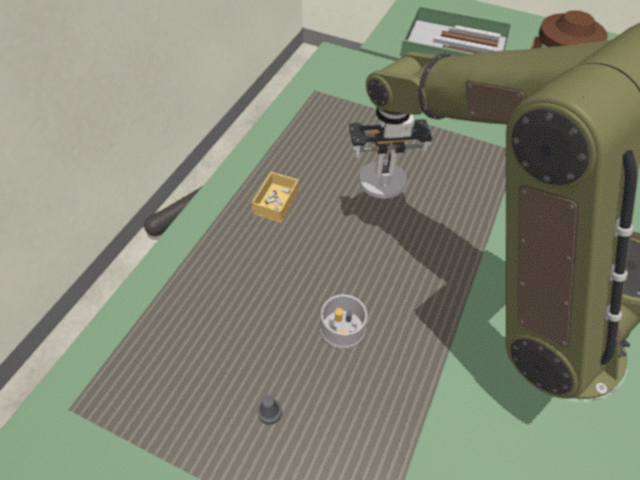

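View pics/wrist6.png

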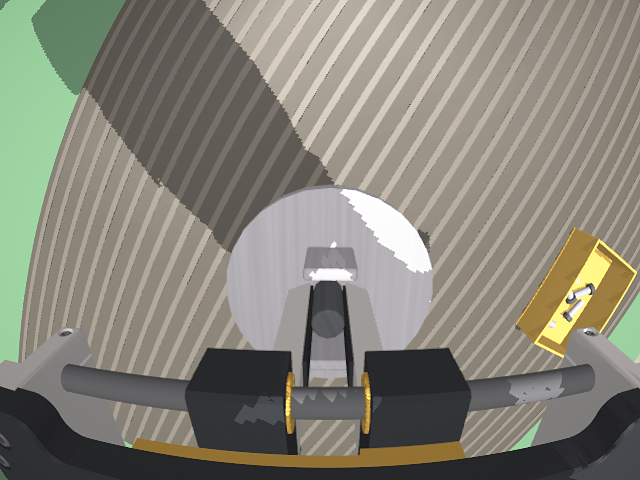

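```bash
python3 - <<'E'
from h import *
zoom('pics/wrist6.png',220,180,440,370,3.6,'pics/w6z.png')
E
```

```text
(no output)
```

View pics/w6z.png

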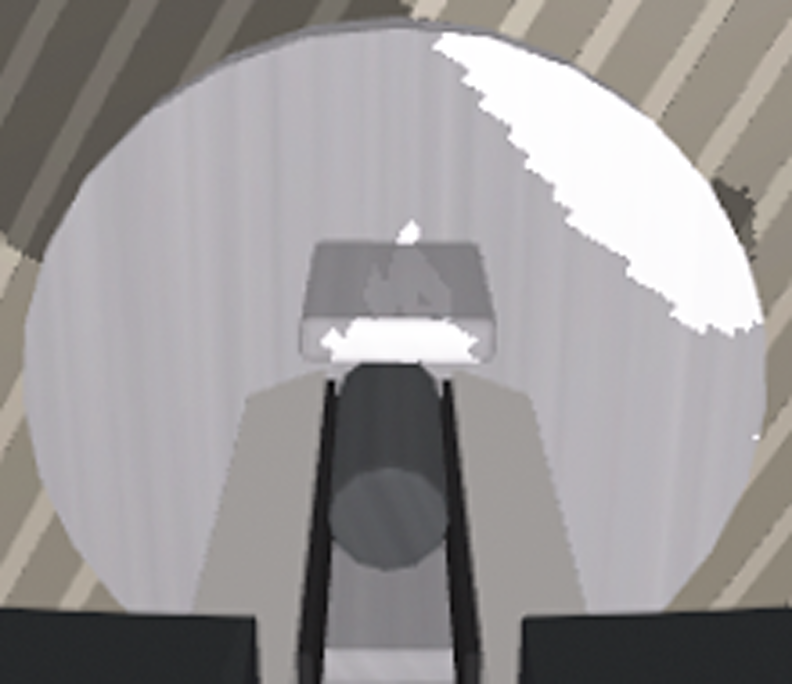

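```bash
python3 - <<'E'
from h import *
I=np.eye(4)
q=lambda p:(220+p[0]/3.6-.4,180+p[1]/3.6-.4)
for h in (-30,-28,-32): print('knob',h,plane('wrist',q((388,519)),h,I))
for h in (-28,): print('ear',h,plane('wrist',q((397,340)),h,I))
p=[q(a) for a in [(24,350),(766,380),(395,24),(85,190),(625,90),(30,430)]]
print('plate',circ([plane('wrist',a,6,I) for a in p]))
T=np.load('T6.npy');g=np.array([462.7,176.3,0]);d=T[:3,:3].T@(g-[515.2,-178.5,0]);print(d)
E
```

```text
knob -30 [  0.73549017  -0.25882813 -30.        ]
knob -28 [ -0.35935843  -0.25733364 -28.        ]
knob -32 [  1.83033877  -0.26032262 -32.        ]
ear -28 [ 24.17761526   0.81919603 -28.        ]
plate (array([0.76986055, 1.21517444]), np.float64(57.063264287360894), array([ 0.29350986, -0.35640638, -0.04639345, -0.75517477,  0.57704047,
        0.27695088]))
[331.23479834 137.55778113  -0.80945441]
```

```bash
python3 -m pendant '[{"claw":0.0,"delta_pos":[0.016,0.0066,0],"rotation":[0,0,0]},{"claw":0.0,"delta_pos":[0.05,0.0208,0],"rotation":[0,0,0]},{"claw":0.0,"delta_pos":[0.092,0.0383,0],"rotation":[0,0,0]},{"claw":0.0,"delta_pos":[0.136,0.0566,0],"rotation":[0,0,0]},{"claw":0.0,"delta_pos":[0.18,0.075,0],"rotation":[0,0,0]},{"claw":0.0,"delta_pos":[0.224,0.0933,0],"rotation":[0,0,0]},{"claw":0.0,"delta_pos":[0.266,0.111,0],"rotation":[0,0,0]},{"claw":0.0,"delta_pos":[0.301,0.1254,0],"rotation":[0,0,0]},{"claw":0.0,"delta_pos":[0.323,0.1346,0],"rotation":[0,0,0]},{"claw":0.0,"delta_pos":[0.3307,0.1378,0],"rotation":[0,0,0]}]'
python3 -m pendant '[{"claw":0.0,"delta_pos":[0,0,0],"rotation":[0,0,0]},{"claw":0.0,"delta_pos":[0,0,0],"rotation":[0,0,0]}]'
python3 - <<'E'
from h import *
T=toolT();np.save('T7.npy',T);print(T)
for n in('side','scene'):
    im=manip.camera(n);cv2.imwrite(f'pics/{n}7.png',im[:,:,::-1])
a=cv2.imread('pics/side7.png')[230:360,280:410];b=cv2.imread('pics/scene7.png')[130:260,260:390]
cv2.imwrite('pics/z7.png',cv2.resize(np.hstack([a,b]),None,fx=3,fy=3,interpolation=cv2.INTER_CUBIC))
w=T[:3,:3].T@(np.array([462.7,176.2,142])-T[:3,3]);print(w)
E
```

```text
clock: 8.0
eef_pos: [461.7, 177.5, 140.1]
eef_rot: [-3.14, 0.001, 2.113]
wrist_force: [0.9, -0.0, -4.7]
finger_gap: 15.3
clock: 8.25
eef_pos: [461.6, 176.9, 139.9]
eef_rot: [-3.14, 0.001, 2.113]
wrist_force: [0.4, -0.5, -5.7]
finger_gap: 15.5
[[-5.15734167e-01  8.56748081e-01 -9.97231751e-04  4.61623074e+02]
 [ 8.56748251e-01  5.15732431e-01 -1.57911126e-03  1.76927497e+02]
 [-8.38595785e-04 -1.66877819e-03 -9.99998256e-01  1.39881929e+02]
 [ 0.00000000e+00  0.00000000e+00  0.00000000e+00  1.00000000e+00]]
[-1.18046574  0.54392582 -2.11799213]
```

View pics/z7.png

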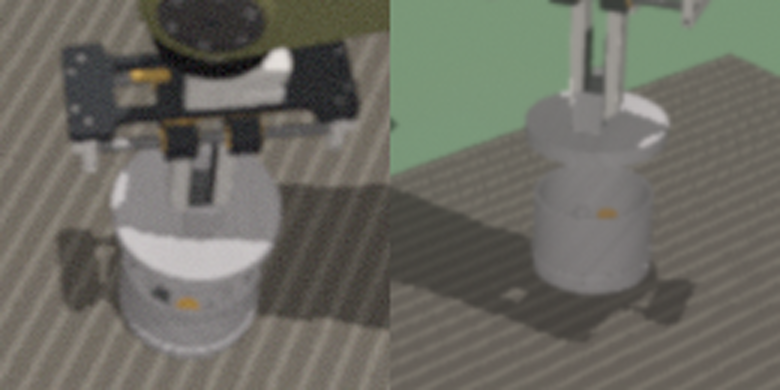

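```bash
python3 -m pendant '[{"claw":0.0,"delta_pos":[-0.0017,0.0008,0.01],"rotation":[0,0,0]},{"claw":0.0,"delta_pos":[-0.0017,0.0008,0.025],"rotation":[0,0,0]},{"claw":0.0,"delta_pos":[-0.0017,0.0008,0.035],"rotation":[0,0,0]},{"claw":0.0,"delta_pos":[-0.0017,0.0008,0.039],"rotation":[0,0,0]},{"claw":0.0,"delta_pos":[-0.0017,0.0008,0.039],"rotation":[0,0,0]},{"claw":0.0,"delta_pos":[-0.0017,0.0008,0.039],"rotation":[0,0,0]}]'
python3 - <<'E'
from h import *
T=toolT();print(T[:3,3]);w=T[:3,:3].T@(np.array([462.7,176.2,85])-T[:3,3]);print(w-np.array([.5,-.25,0]))
E
```

```text
clock: 9.1
eef_pos: [463.6, 175.9, 101.4]
eef_rot: [-3.141, 0.001, 2.112]
wrist_force: [0.2, -0.4, -4.9]
finger_gap: 15.5
[463.55646171 175.88693595 101.39197759]
[ 0.2267606  -0.31148187 16.39161439]
```

```bash
python3 -m pendant '[{"claw":0.0,"delta_pos":[0.0002,-0.0003,0.003],"rotation":[0,0,0]},{"claw":0.0,"delta_pos":[0.0002,-0.0003,0.006],"rotation":[0,0,0]},{"claw":0.0,"delta_pos":[0.0002,-0.0003,0.008],"rotation":[0,0,0]},{"claw":0.0,"delta_pos":[0.0002,-0.0003,0.008],"rotation":[0,0,0]}]'
python3 -m pendant '[{"claw":0.0,"delta_pos":[0,0,0.003],"rotation":[0,0,0]},{"claw":0.0,"delta_pos":[0,0,0.005],"rotation":[0,0,0]},{"claw":0.0,"delta_pos":[0,0,0.006],"rotation":[0,0,0]},{"claw":0.0,"delta_pos":[0,0,0.006],"rotation":[0,0,0]}]'
```

```text
clock: 9.6
eef_pos: [463.1, 175.8, 93.2]
eef_rot: [-3.141, 0.001, 2.112]
wrist_force: [0.1, -1.6, -5.2]
finger_gap: 15.3
clock: 10.1
eef_pos: [463.1, 175.8, 87.2]
eef_rot: [-3.14, 0.001, 2.112]
wrist_force: [-0.7, -0.5, -3.6]
finger_gap: 15.2
```

No jam: the plug is inside the mouth. I'll creep down in 1 mm steps until it seats.

```bash
python3 -m pendant '[{"claw":0.0,"delta_pos":[0,0,0.001],"rotation":[0,0,0]},{"claw":0.0,"delta_pos":[0,0,0.001],"rotation":[0,0,0]}]'
python3 -m pendant '[{"claw":0.0,"delta_pos":[0,0,0.001],"rotation":[0,0,0]},{"claw":0.0,"delta_pos":[0,0,0.001],"rotation":[0,0,0]}]'
python3 -m pendant '[{"claw":0.0,"delta_pos":[0,0,0.0007],"rotation":[0,0,0]},{"claw":0.0,"delta_pos":[0,0,0.0007],"rotation":[0,0,0]}]'
```

```text
clock: 10.35
eef_pos: [463.1, 175.8, 86.1]
eef_rot: [-3.14, 0.001, 2.112]
wrist_force: [-0.4, -1.6, -4.4]
finger_gap: 15.0
clock: 10.6
eef_pos: [463.0, 175.8, 85.0]
eef_rot: [-3.14, 0.001, 2.112]
wrist_force: [-0.2, 0.3, -3.8]
finger_gap: 15.7
clock: 10.85
eef_pos: [463.0, 175.8, 84.7]
eef_rot: [-3.14, 0.001, 2.112]
wrist_force: [-4.8, -1.2, 4.2]
finger_gap: 15.1
```

```bash
python3 -m pendant '[{"claw":0.0,"delta_pos":[0,0,0.0006],"rotation":[0,0,0]},{"claw":0.0,"delta_pos":[0,0,0.0006],"rotation":[0,0,0]}]'
python3 - <<'E'
from h import *
for n in('side','scene'):
    im=manip.camera(n);cv2.imwrite(f'pics/{n}8.png',im[:,:,::-1])
print(manip.read_state())
a=cv2.imread('pics/side8.png')[230:360,280:410];b=cv2.imread('pics/scene8.png')[130:260,260:390]
cv2.imwrite('pics/z8.png',cv2.resize(np.hstack([a,b]),None,fx=3,fy=3,interpolation=cv2.INTER_CUBIC))
E
```

```text
clock: 11.1
eef_pos: [463.0, 175.8, 84.7]
eef_rot: [-3.141, 0.001, 2.112]
wrist_force: [-5.6, -1.0, 7.9]
finger_gap: 15.2
{'clock': 11.2, 'joints': array([ 2.89656545e-01,  3.20814457e-01,  1.79901900e+00, -1.46417534e-03,
        1.02243619e+00, -2.51297186e-01]), 'qd': array([ 0.00046082, -0.00053228,  0.00036596,  0.00093782, -0.00083499,
        0.0004633 ]), 'effort': array([-1.81016475e-01, -4.60144114e+01, -3.04106140e+01,  9.04955249e-02,
       -1.49561495e+00,  4.32445435e-03]), 'eef_pos': array([463.03441242, 175.84031421,  84.69821379]), 'eef_rot': array([-3.14062589e+00,  1.04129081e-03,  2.11251424e+00]), 'wrist_force': array([-5.37750444, -1.12984912,  6.88418843]), 'moment': array([-0.34757419,  1.09777186,  0.00780976]), 'finger_gap': 14.871431260009993}
```

View pics/z8.png

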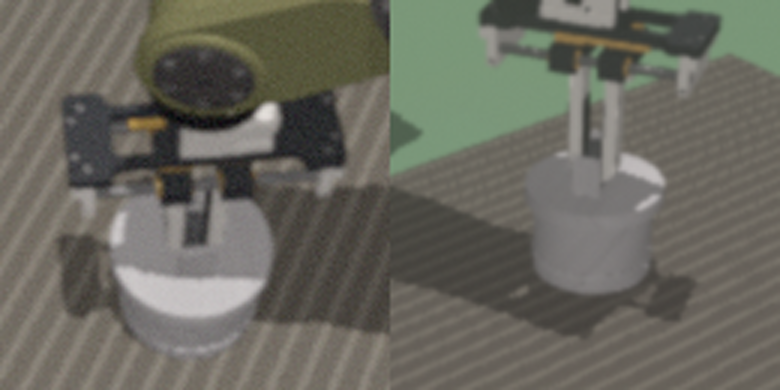

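```bash
python3 -m pendant '[{"claw":0.0,"delta_pos":[0,0,0],"rotation":[0,0,0]},{"claw":0.02,"delta_pos":[0,0,0],"rotation":[0,0,0]},{"claw":0.04,"delta_pos":[0,0,0],"rotation":[0,0,0]},{"claw":0.07,"delta_pos":[0,0,0],"rotation":[0,0,0]},{"claw":0.07,"delta_pos":[0,0,0],"rotation":[0,0,0]},{"claw":0.07,"delta_pos":[0,0,0],"rotation":[0,0,0]}]'
python3 -m pendant '[{"claw":0.07,"delta_pos":[0,0,-0.005],"rotation":[0,0,0]},{"claw":0.07,"delta_pos":[0,0,-0.02],"rotation":[0,0,0]},{"claw":0.07,"delta_pos":[0,0,-0.04],"rotation":[0,0,0]},{"claw":0.094,"delta_pos":[0,0,-0.06],"rotation":[0,0,0]},{"claw":0.094,"delta_pos":[0,0,-0.07],"rotation":[0,0,0]},{"claw":0.094,"delta_pos":[0,0,-0.07],"rotation":[0,0,0]},{"claw":0.094,"delta_pos":[0,0,-0.07],"rotation":[0,0,0]}]'
python3 - <<'E'
from h import *
T=toolT();np.save('T9.npy',T);print(T)
im=manip.camera('wrist');cv2.imwrite('pics/w9.png',im[:,:,::-1]);zoom('pics/w9.png',240,170,420,300,4.4,'pics/w9z.png')
for n in('side','scene'):
    im=manip.camera(n);cv2.imwrite(f'pics/{n}9.png',im[:,:,::-1])
a=cv2.imread('pics/side9.png')[230:360,280:410];b=cv2.imread('pics/scene9.png')[130:260,260:390]
cv2.imwrite('pics/z9.png',cv2.resize(np.hstack([a,b]),None,fx=3,fy=3,interpolation=cv2.INTER_CUBIC))
E
```

```text
clock: 11.95
eef_pos: [463.1, 175.9, 84.7]
eef_rot: [-3.141, 0.001, 2.112]
wrist_force: [0.2, -0.4, -0.2]
finger_gap: 56.7
clock: 12.82
eef_pos: [462.8, 175.9, 154.1]
eef_rot: [-3.14, 0.001, 2.112]
wrist_force: [-0.6, 0.1, -0.3]
finger_gap: 93.8
[[-5.15544174e-01  8.56862310e-01 -1.08906616e-03  4.62819847e+02]
 [ 8.56862615e-01  5.15542317e-01 -1.60602573e-03  1.75859367e+02]
 [-8.14683227e-04 -1.76115729e-03 -9.99998117e-01  1.54135292e+02]
 [ 0.00000000e+00  0.00000000e+00  0.00000000e+00  1.00000000e+00]]
```

View pics/w9z.png

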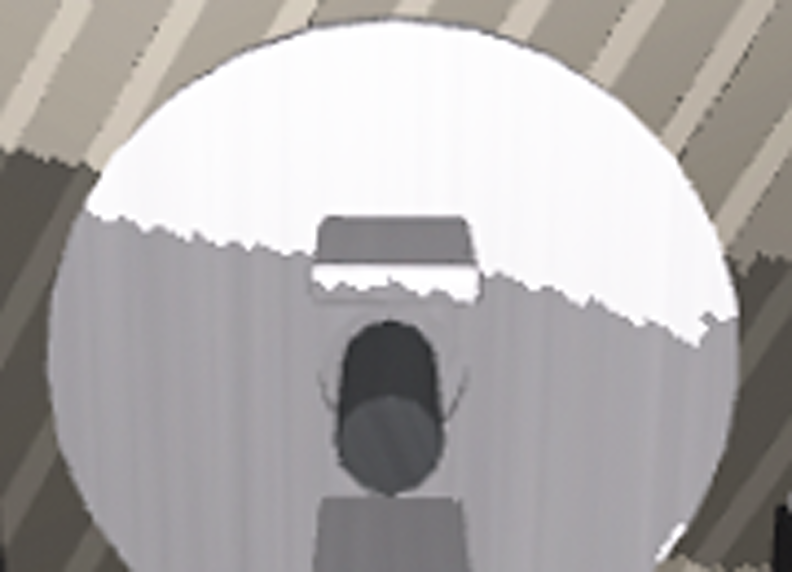

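View pics/z9.png

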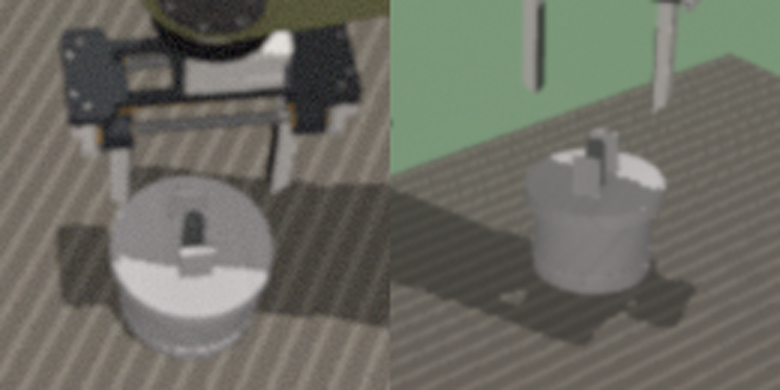

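```bash
python3 - <<'E'
from h import *
T=np.load('T9.npy')
q=lambda p:(240+p[0]/4.4-.4,170+p[1]/4.4-.4)
k=plane('wrist',q((390,446)),115,T);e=plane('wrist',q((396,281)),113,T)
print(k,e,T[:3,:3].T@(k-T[:3,3]),T[:3,:3].T@(e-T[:3,3]))
I=T; p=[q(a) for a in [(47,340),(740,350),(395,18),(105,160),(625,100),(700,205)]]
print(circ([plane('wrist',a,79,T) for a in p]))
E
python3 -m pendant '[{"claw":0.094,"delta_pos":[0,0,0],"rotation":[0,0,0.16]},{"claw":0.094,"delta_pos":[0,0,0],"rotation":[0,0,0.34]},{"claw":0.094,"delta_pos":[0,0,0],"rotation":[0,0,0.52]},{"claw":0.094,"delta_pos":[0,0,0],"rotation":[0,0,0.7]},{"claw":0.094,"delta_pos":[0,0,0],"rotation":[0,0,0.88]},{"claw":0.094,"delta_pos":[0,0,0],"rotation":[0,0,1.06]},{"claw":0.094,"delta_pos":[0,0,0],"rotation":[0,0,1.24]},{"claw":0.094,"delta_pos":[0,0,0],"rotation":[0,0,1.42]},{"claw":0.094,"delta_pos":[0,0,0],"rotation":[0,0,1.571]},{"claw":0.094,"delta_pos":[0,0,0],"rotation":[0,0,1.571]}]'
python3 - <<'E'
from h import *
T=toolT();np.save('T10.npy',T);print(T)
im=manip.camera('wrist');cv2.imwrite('pics/w10.png',im[:,:,::-1]);zoom('pics/w10.png',240,170,420,300,4.4,'pics/w10z.png')
E
```

```text
[462.82793461 176.32813716 115.        ] [451.30300675 197.05597572 113.        ] [ 0.42938479  0.31752453 39.13445623] [24.13353353  1.13184844 41.11371443]
(array([463.19516517, 176.44593929]), np.float64(57.166262990022574), array([-0.18968648,  0.32821139, -0.14779572,  0.2656475 ,  0.36374666,
       -0.62678184]))
clock: 14.22
eef_pos: [462.8, 175.8, 153.8]
eef_rot: [3.141, 0.002, 0.542]
wrist_force: [-0.1, 0.1, -0.1]
finger_gap: 94.0
[[ 8.56461932e-01  5.16207277e-01 -1.73377700e-03  4.62771335e+02]
 [ 5.16204582e-01 -8.56463453e-01 -1.78419170e-03  1.75841845e+02]
 [-2.40592937e-03  6.33108638e-04 -9.99996905e-01  1.53830067e+02]
 [ 0.00000000e+00  0.00000000e+00  0.00000000e+00  1.00000000e+00]]
```

View pics/w10z.png

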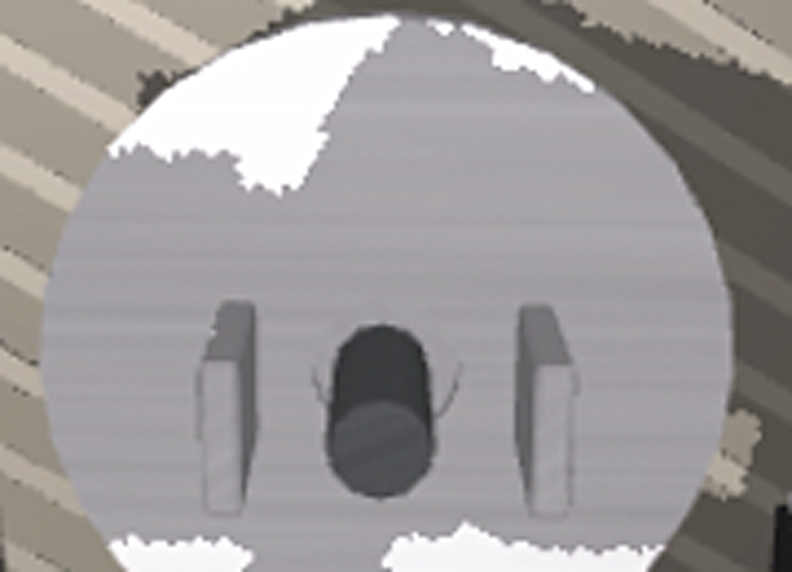

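```bash
python3 - <<'E'
from h import *
T=np.load('T10.npy');T9=np.load('T9.npy')
q=lambda p:(240+p[0]/4.4-.4,170+p[1]/4.4-.4)
W=[plane('wrist',q(p),z,T) for p,z in (((223,437),113),((553,441),113),((380,449),115))]
L=[T[:3,:3].T@(w-T[:3,3]) for w in W]
print(np.round(W,1),np.round(L,2),(L[0]+L[1])/2,np.degrees(np.arctan2(L[1][0]-L[0][0],L[1][1]-L[0][1])), np.linalg.norm(L[0]-L[1]))
print('knob h',tri(ray('wrist',q((380,449)),T),ray('wrist',q((390,446)),T9)))
# same ear (upper in view 9): which in view10
print('ear h',tri(ray('wrist',q((223,437)),T),ray('wrist',q((396,281)),T9)),tri(ray('wrist',q((553,441)),T),ray('wrist',q((396,281)),T9)))
E
```

```text
[[452.8 196.  113. ]
 [476.8 155.2 113. ]
 [463.6 176.2 115. ]] [[  2.02 -22.46  40.81]
 [  1.42  24.87  40.84]
 [  1.     0.05  38.83]] [ 1.7190012   1.20312722 40.82681892] -0.7234914785520717 47.3361166005693
knob h (array([463.4395417 , 176.68216853, 113.90857098]), [0.66, 0.66])
ear h (array([452.03198477, 196.74318653, 110.03291581]), [1.02, 1.02]) (array([462.45642564, 165.03203913,  66.17758267]), [22.61, 22.61])
```

```bash
python3 -m pendant '[{"claw":0.094,"delta_pos":[0.0012,0.0012,0.02],"rotation":[0,0,0.0126]},{"claw":0.094,"delta_pos":[0.0012,0.0012,0.04],"rotation":[0,0,0.0126]},{"claw":0.094,"delta_pos":[0.0012,0.0012,0.055],"rotation":[0,0,0.0126]},{"claw":0.094,"delta_pos":[0.0012,0.0012,0.065],"rotation":[0,0,0.0126]},{"claw":0.094,"delta_pos":[0.0012,0.0012,0.069],"rotation":[0,0,0.0126]},{"claw":0.094,"delta_pos":[0.0012,0.0012,0.069],"rotation":[0,0,0.0126]},{"claw":0.094,"delta_pos":[0.0012,0.0012,0.069],"rotation":[0,0,0.0126]}]'
python3 - <<'E'
from h import *
T=toolT();np.save('T11.npy',T);print(T)
im=manip.camera('wrist');cv2.imwrite('pics/w11.png',im[:,:,::-1]);zoom('pics/w11.png',180,190,480,410,2.6,'pics/w11z.png')
E
```

```text
clock: 15.15
eef_pos: [464.6, 175.4, 85.3]
eef_rot: [3.141, 0.002, 0.532]
wrist_force: [-0.7, -0.3, -0.1]
finger_gap: 93.8
[[ 8.61602239e-01  5.07583233e-01 -9.18633775e-04  4.64556909e+02]
 [ 5.07581603e-01 -8.61602286e-01 -1.55471590e-03  1.75408509e+02]
 [-1.58064468e-03  8.73265095e-04 -9.99998369e-01  8.53360413e+01]
 [ 0.00000000e+00  0.00000000e+00  0.00000000e+00  1.00000000e+00]]
```

View pics/w11z.png

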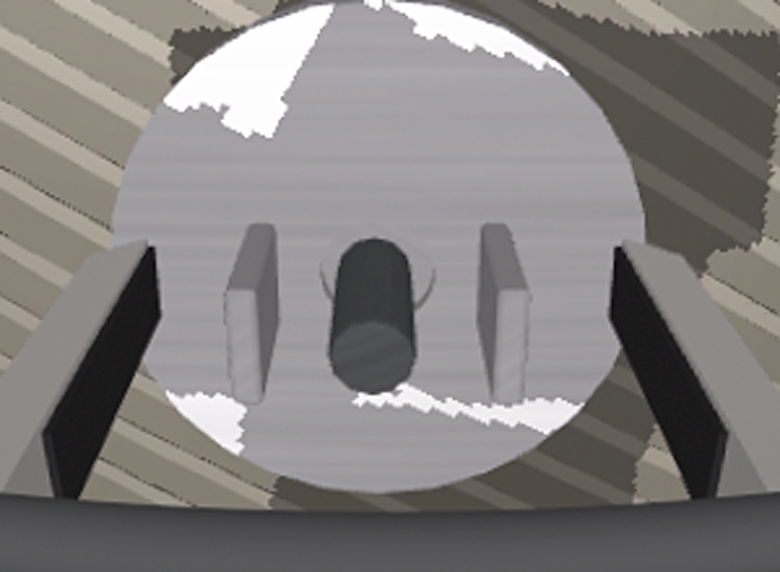

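```bash
python3 - <<'E'
from h import *
m=manip.camera_model('wrist');print(m)
q=lambda p:(240+p[0]/4.4-.4,170+p[1]/4.4-.4)
T=np.load('T10.npy')
for p in ((223,437),(553,441)): 
    print(q(p),plane('wrist',q(p),40.8,np.eye(4)),ray('wrist',q(p),np.eye(4)))
o,d=ray('wrist',q((223,437)),T);w=plane('wrist',q((223,437)),113,T);print(o,d,T[:3,:3].T@(w-T[:3,3]),T[:3,:3].T@d)
E
```

```text
{'fx': 371.64829954431775, 'fy': 371.64829954431775, 'cx': 327.57859974672004, 'cy': 244.67874807568563, 'T_tool_cam': array([[ 5.20106020e-04,  9.59058069e-01,  2.83209023e-01,
         8.27789325e+01],
       [ 9.99999852e-01, -5.43765635e-04,  4.93231915e-06,
         1.05664820e+00],
       [ 1.58729715e-04,  2.83208979e-01, -9.59058210e-01,
        -1.78605712e+02],
       [ 0.00000000e+00,  0.00000000e+00,  0.00000000e+00,
         1.00000000e+00]])}
(290.2818181818182, 268.91818181818184) [  2.03400027 -22.46051581  40.8       ] (array([  82.77893251,    1.0566482 , -178.60571204]), array([-0.34363694, -0.10008512,  0.93375405]))
(365.2818181818182, 269.82727272727277) [ 1.44818391 24.86605724 40.8       ] (array([  82.77893251,    1.0566482 , -178.60571204]), array([-0.34578961,  0.1012292 ,  0.93283557]))
[534.52345102 217.98639559 332.23673469] [-0.34759555 -0.09333371 -0.93298776] [  2.02991955 -22.46170433  40.81108842] [-0.34363694 -0.10008512  0.93375405]
```

```bash
for i in 1 2 3; do python3 - <<'E'
from h import *
for i in range(2):
    m=manip.camera_model('wrist');print(m['T_tool_cam'][:3,3],manip.read_state()['eef_pos'],manip.camera_model('side')['cam_to_world'][:3,3])
E
done
```

```text
[  82.77893251    1.0566482  -178.60571204] [464.53437521 175.39403474  85.32407868] [ 272.93626054  737.29928216 1077.81176288]
[  82.77893251    1.0566482  -178.60571204] [464.53437521 175.39403474  85.32407868] [ 272.93626054  737.29928216 1077.81176288]
[  82.77893251    1.0566482  -178.60571204] [464.53437521 175.39403474  85.32407868] [ 272.93626054  737.29928216 1077.81176288]
[  82.77893251    1.0566482  -178.60571204] [464.53437521 175.39403474  85.32407868] [ 272.93626054  737.29928216 1077.81176288]
[  82.77893251    1.0566482  -178.60571204] [464.53437521 175.39403474  85.32407868] [ 272.93626054  737.29928216 1077.81176288]
[  82.77893251    1.0566482  -178.60571204] [464.53437521 175.39403474  85.32407868] [ 272.93626054  737.29928216 1077.81176288]
```

```bash
python3 - <<'E'
from h import *
im=cv2.imread('pics/w11.png')
a=im[270:330,190:290];b=im[270:330,370:470]
c=cv2.imread('pics/w4.png');d=c[270:330,190:290];e=c[270:330,370:470]
f=lambda i:cv2.resize(i,(400,240),interpolation=cv2.INTER_NEAREST)
cv2.imwrite('pics/f.png',np.vstack([np.hstack([f(a),f(b)]),np.hstack([f(d),f(e)])]))
E
```

```text
(no output)
```

View pics/f.png

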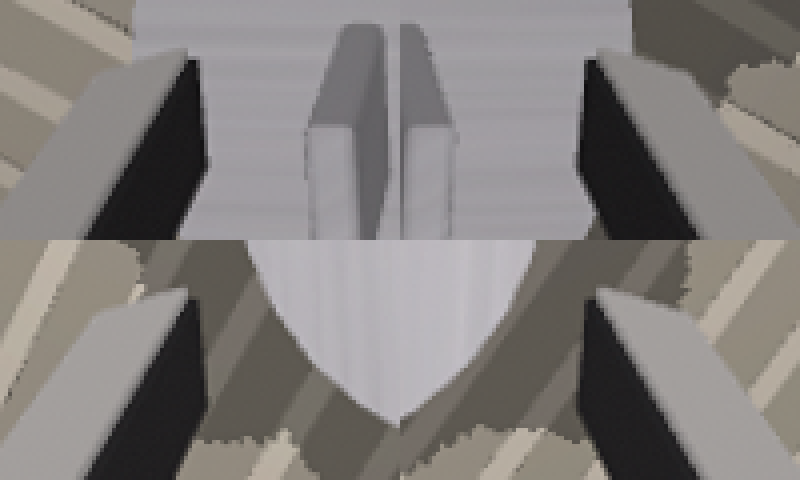

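```bash
python3 -m pendant '[{"claw":0.094,"delta_pos":[-0.0005,-0.0013,0.0005],"rotation":[0,0,0]},{"claw":0.094,"delta_pos":[-0.0005,-0.0013,0.0005],"rotation":[0,0,0]},{"claw":0.08,"delta_pos":[-0.0005,-0.0013,0.0005],"rotation":[0,0,0]},{"claw":0.065,"delta_pos":[-0.0005,-0.0013,0.0005],"rotation":[0,0,0]},{"claw":0.062,"delta_pos":[-0.0005,-0.0013,0.0005],"rotation":[0,0,0]},{"claw":0.06,"delta_pos":[-0.0005,-0.0013,0.0005],"rotation":[0,0,0]}]' 10
python3 - <<'E'
from h import *
T=toolT();np.save('T12.npy',T);print(T[:3,3])
im=manip.camera('wrist');cv2.imwrite('pics/w12.png',im[:,:,::-1]);zoom('pics/w12.png',240,240,420,370,4.4,'pics/w12z.png')
E
```

```text
clock: 15.95
eef_pos: [463.5, 176.2, 84.8]
eef_rot: [3.141, 0.002, 0.532]
wrist_force: [-0.0, 0.1, -0.4]
finger_gap: 61.0
[463.48167555 176.22754255  84.8270765 ]
```

View pics/w12z.png

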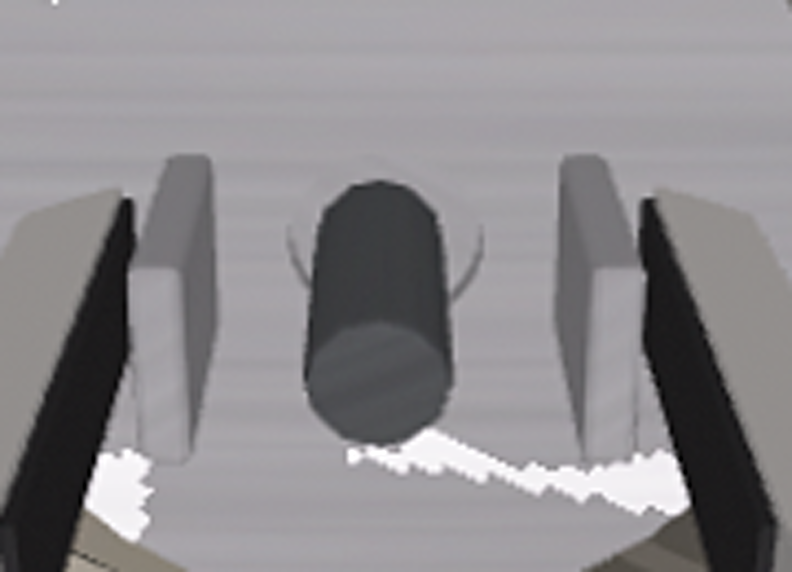

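The fingers are now symmetric about the ears: pads at x = 133 and 640, ear outer faces at 130 and 644 in the zoom. I'll close gently first, then firm up.

```bash
python3 -m pendant '[{"claw":0.055,"delta_pos":[0,0,0],"rotation":[0,0,0]},{"claw":0.05,"delta_pos":[0,0,0],"rotation":[0,0,0]},{"claw":0.045,"delta_pos":[0,0,0],"rotation":[0,0,0]},{"claw":0.04,"delta_pos":[0,0,0],"rotation":[0,0,0]}]' 10
python3 -m pendant '[{"claw":0.04,"delta_pos":[0,0,0],"rotation":[0,0,0]},{"claw":0.04,"delta_pos":[0,0,0],"rotation":[0,0,0]},{"claw":0.04,"delta_pos":[0,0,0],"rotation":[0,0,0]}]' 35
```

```text
clock: 16.5
eef_pos: [463.5, 176.3, 84.8]
eef_rot: [3.141, 0.002, 0.532]
wrist_force: [0.3, -1.6, 0.2]
finger_gap: 54.0
clock: 16.88
eef_pos: [463.5, 176.2, 84.8]
eef_rot: [3.141, 0.002, 0.532]
wrist_force: [0.4, -0.9, -0.5]
finger_gap: 54.1
```

```bash
python3 -m pendant '[{"claw":0.04,"delta_pos":[0,0,-0.002],"rotation":[0,0,0]},{"claw":0.04,"delta_pos":[0,0,-0.005],"rotation":[0,0,0]},{"claw":0.04,"delta_pos":[0,0,-0.01],"rotation":[0,0,0]},{"claw":0.04,"delta_pos":[0,0,-0.015],"rotation":[0,0,0]},{"claw":0.04,"delta_pos":[0,0,-0.015],"rotation":[0,0,0]}]'
python3 - <<'E'
from h import *
im=manip.camera('wrist');cv2.imwrite('pics/w13.png',im[:,:,::-1]);zoom('pics/w13.png',180,190,480,410,2.6,'pics/w13z.png')
E
```

```text
clock: 17.5
eef_pos: [463.7, 176.3, 100.3]
eef_rot: [3.141, 0.001, 0.532]
wrist_force: [0.4, -0.7, -2.2]
finger_gap: 54.1
```

View pics/w13z.png

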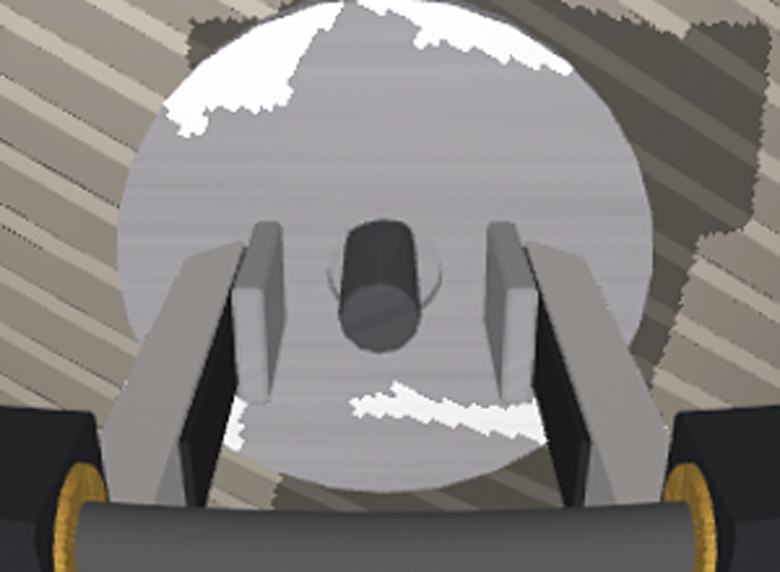

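```bash
python3 -m pendant '[{"claw":0.04,"delta_pos":[0,0,-0.006],"rotation":[0,0,0]},{"claw":0.04,"delta_pos":[0,0,-0.018],"rotation":[0,0,0]},{"claw":0.04,"delta_pos":[0,0,-0.033],"rotation":[0,0,0]},{"claw":0.04,"delta_pos":[0,0,-0.05],"rotation":[0,0,0]},{"claw":0.04,"delta_pos":[0,0,-0.067],"rotation":[0,0,0]},{"claw":0.04,"delta_pos":[0,0,-0.083],"rotation":[0,0,0]},{"claw":0.04,"delta_pos":[0,0,-0.097],"rotation":[0,0,0]},{"claw":0.04,"delta_pos":[0,0,-0.1045],"rotation":[0,0,0]},{"claw":0.04,"delta_pos":[0,0,-0.1045],"rotation":[0,0,0]},{"claw":0.04,"delta_pos":[0,0,-0.1045],"rotation":[0,0,0]}]'
python3 - <<'E'
from h import *
for n in('side','scene','wrist'):
    im=manip.camera(n);cv2.imwrite(f'pics/{n}14.png',im[:,:,::-1])
s=manip.read_state();print(s['eef_pos'],s['eef_rot'],s['qd'].round(4))
a=cv2.imread('pics/side14.png')[200:360,260:410];b=cv2.imread('pics/scene14.png')[90:250,255:405]
cv2.imwrite('pics/z14.png',cv2.resize(np.hstack([a,b]),None,fx=2.6,fy=2.6,interpolation=cv2.INTER_CUBIC))
E
```

```text
clock: 18.8
eef_pos: [463.4, 176.4, 204.0]
eef_rot: [3.141, 0.002, 0.532]
wrist_force: [-0.2, 0.1, -1.5]
finger_gap: 53.5
[463.46388046 176.37884557 204.07725918] [3.14080423e+00 1.94077064e-03 5.32250895e-01] [-0.0006 -0.0001 -0.0028  0.0033 -0.0001  0.0018]
```

View pics/z14.png

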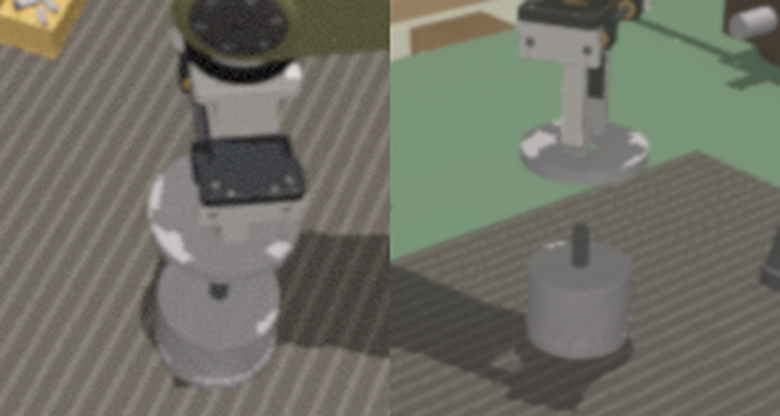

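View pics/wrist14.png

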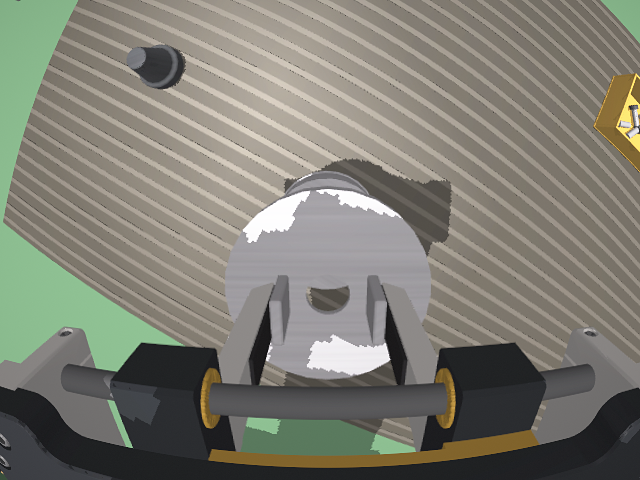

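View pics/scene14.png

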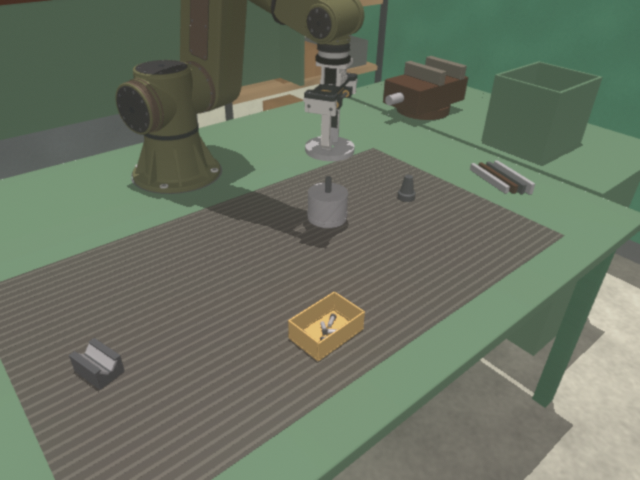

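```bash
python3 - <<'E'
from h import *
print(tri(ray('scene',(327.9,177.4)),ray('side',(344,310.5))))
E
python3 -m pendant '[{"claw":0.04,"delta_pos":[0,0,-0.0007],"rotation":[0,0,0]},{"claw":0.04,"delta_pos":[0,0,-0.0007],"rotation":[0,0,0]},{"claw":0.04,"delta_pos":[0,0,-0.0007],"rotation":[0,0,0]},{"claw":0.04,"delta_pos":[0,0,-0.0007],"rotation":[0,0,0]}]'
```

```text
(array([454.65140701, 186.19963058, 105.58218292]), [3.76, 3.76])
clock: 19.45
eef_pos: [463.5, 176.4, 204.7]
eef_rot: [3.141, 0.002, 0.532]
wrist_force: [-0.5, -0.1, -1.5]
finger_gap: 53.5
```

```bash
python3 - <<'E'
from h import *
for n in ('scene','side'):
    im=manip.camera(n);cv2.imwrite(f'pics/{n}15.png',im[:,:,::-1])
a=cv2.imread('pics/scene15.png')[168:232,295:360];b=cv2.imread('pics/side15.png')[285:349,311:376]
cv2.imwrite('pics/z15.png',cv2.resize(np.hstack([a,b]),None,fx=6,fy=6,interpolation=cv2.INTER_CUBIC))
m=manip.camera_model('scene')
def proj(n,p):
    m=manip.camera_model(n);c=np.linalg.inv(m['cam_to_world'])@np.r_[p,1];return m['cx']+m['fx']*c[0]/-c[2],m['cy']-m['fy']*c[1]/-c[2]
for z in (105,115,125): print(z,proj('scene',[463,176,z]),proj('side',[463,176,z]))
E
```

```text
105 (np.float64(328.48723224985235), np.float64(180.49411504272126)) (np.float64(343.9424041909762), np.float64(304.69799924234303))
115 (np.float64(328.6181713906634), np.float64(176.80892813552617)) (np.float64(344.17936935212236), np.float64(302.1811273622519))
125 (np.float64(328.7502982773784), np.float64(173.09031298352062)) (np.float64(344.41968448890174), np.float64(299.6286744734188))
```

View pics/z15.png

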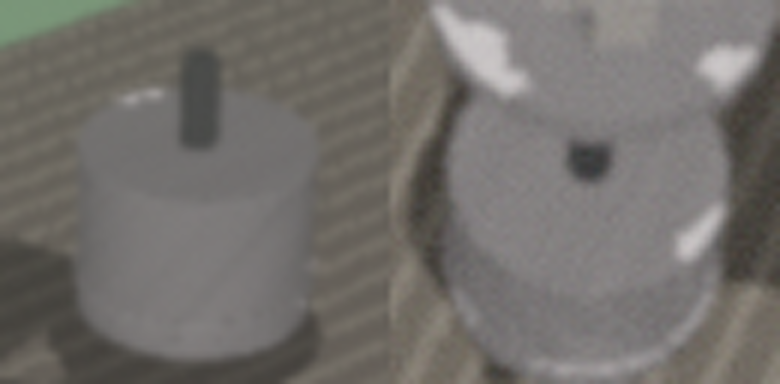

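```bash
python3 - <<'E'
from cell import manip
s=manip.read_state();print(s['clock'],s['eef_pos'],s['finger_gap'],abs(s['qd']).max());print(manip.sign_off())
E
```

```text
19.55 [463.49000239 176.3973428  204.80117386] 53.794552077864424 0.0014151594825405401
the job is handed in; nothing more can be done
None
```

I carried the nested lids by the knob to the pot and lowered them in 1 mm steps until they seated. I then lifted the outer lid off alone by its ears and handed the job in at 19.55 s, still gripping it.

- **Seating:** The tool stopped at z = 84.7 mm against an expected 84.8, with the wrist force rising about 12 N. After the lift, the knob's top in the scene view matched a height of about 115 mm, which is fully home. The flange looked flush on the rim.
- **Outer lid:** It is held at a 54 mm finger gap, 120.0 mm above where it was gripped, with the tool tilted under 0.003 rad and joint speeds under 0.002 rad/s. Only about 2 N came up with it, and the pictures show the hole clear of the knob.
- **Bystanders:** The bin, holder and V-block sit where they were in the last scene picture, by eye.

Three checks disagreed:
- **Wrist calibration:** The wrist camera's calibration read about 2 mm different in y late in the run than at the start. I centred the ear grasp by lining the fingers up with the ears in the image instead.
- **Knob height from two views:** This check after the lift failed, with a 3.8 mm residual, because the held lid hid the knob top from the side camera. I relied on the scene camera alone there.
- **Short-baseline wrist heights:** They came out 1 to 5 mm below the nominal values.

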